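Find the stamped crate and push it to the dispatch line

TASK

One of the two red parts crates is stamped underneath, a white disc with a green ring and tick: press down on the front lip of the left-hand crate (the robot's left) until it tips right up onto its sloping front and shows its underside, keep it there for about a second and let it down gently, then check the right-hand crate the same way. Then push the stamped crate back along the counter, never lifting it, until its back edge sits on the yellow dispatch line, square to the line, and take the hand away. Leave the other crate where it stands and do not disturb the other goods.

Things in the scene. Friction and masses are not known exactly. Their poses are not given: they have to be found in the camera images.
- crate_a: one of the two red crates; either may stand on the left (+y). Open crate of boxed goods, 0.27 to 0.47 kg, sliding friction about 0.3 to 0.5. Base 150 long (x -75 to 75), 130 wide (y), 104 high; the front wall slopes out from x -75, z 0 to the overhanging lip at x -123, z 91 to 104. Origin: centre of the underside; +x to the back wall, away from the robot, z up
- crate_a_shelf (a point): centre of the top of the press shelf behind that crate's front lip, 90 above the counter: a flat ledge 30 deep (x), 122 wide (y), open to the crate's inside; the lip in front of it stands 14 higher, its inner face 15, its outer face 19 in front of this point. Pressed down here, the crate turns about its front bottom edge; the shelf swings down and 60 towards the robot
- crate_a_front (a point): middle of the front bottom edge of that crate, over which it tips (the first press takes 6 to 13 N near the lip); on the counter (z 0). Tipped right up, at 1.08 rad (62 degrees), its sloping front lies on the counter; let go, it falls back by its own weight
- crate_a_back (a point): middle of the back bottom edge of that crate's base; on the stamped crate this edge has to come onto the yellow line
- crate_b: the other red crate, identical from outside; either may stand on the left (+y). Open crate of boxed goods, 0.27 to 0.47 kg, sliding friction about 0.3 to 0.5. Base 150 long (x -75 to 75), 130 wide (y), 104 high; the front wall slopes out from x -75, z 0 to the overhanging lip at x -123, z 91 to 104. Origin: centre of the underside; +x to the back wall, away from the robot, z up
- crate_b_shelf (a point): centre of the top of the press shelf behind that crate's front lip, 90 above the counter: a flat ledge 30 deep (x), 122 wide (y), open to the crate's inside; the lip in front of it stands 14 higher, its inner face 15, its outer face 19 in front of this point. Pressed down here, the crate turns about its front bottom edge; the shelf swings down and 60 towards the robot
- crate_b_front (a point): middle of the front bottom edge of that crate, over which it tips (the first press takes 6 to 13 N near the lip); on the counter (z 0). Tipped right up, at 1.08 rad (62 degrees), its sloping front lies on the counter; let go, it falls back by its own weight
- crate_b_back (a point): middle of the back bottom edge of that crate's base; on the stamped crate this edge has to come onto the yellow line
- stamp (a point): centre of the stamp: a white disc 112 across with a green ring and tick, printed on the underside of one of the two crates (at that crate's origin, x 0, y 0); it faces away from the robot and downward when the crate is tipped. The other crate's underside is plain red
- line: dispatch line: flat yellow tape 40 wide (its x) and 680 long (its y) stuck across the counter behind the crates. Origin: centre of the tape; x points away from the robot across the tape, y along it
- tape_measure: yellow tape measure, 66 x 36 x 60 high, standing between the two crates; bystander, origin on its underside
- spray_can: blue spray can, 54 across, 170 high, off to the left; bystander, origin on its underside
- jar: amber glass jar with a red lid, 68 across, 85 high, off to the right; bystander, origin on its underside
- screwdriver: orange-handled screwdriver lying on the counter in front of the gap between the crates, pointing away from the robot, under 35 high; bystander
- tape_roll: roll of brown packing tape lying flat, 96 across, 48 high, off to the right; bystander, origin on its underside
- padlock: brass padlock standing on its body, 24 x 50 x 74 high, off to the left; bystander, origin on its underside
- screw_box: cardboard screw box with a blue band, 60 x 90 x 50 high, off to the left, nearer the robot; bystander, origin on its underside
There are look-alikes about, which are no part of the job. What is shaped like the crate_b but purple is not meant.

How it is judged:
By the outcome, as a careful person would: the job done as asked, in the order asked, and still so for the second after the job is handed in, with the robot touching nothing.
It also fails if it takes over 72 s, if anything falls off the work surface, if the arm or the gripper's body presses on something with over 40 N, if the wrist force passes 120 N, or if a joint passes its speed limit or range.

ROBOT

A 6-joint arm with a two-finger parallel gripper is mounted at the origin on the work surface. World frame = base frame: x ahead of the robot, y to its left, z up, the work surface at z = 0. Lengths are in mm, angles in rad, forces in N, time in s.
With the tool pointing down it reaches from about 350 to 875 mm from the base axis. Payload 4.2 kg.
Tool frame: the origin (TCP) lies midway between the tips of the shut fingers; the grasp point (between the pads) lies 19 mm behind it; z points along the fingers, y is the direction in which the jaws open and shut (so a half turn about z gives the same grasp; the last joint's range is limited). The gripper opens to 85 mm and grips with 20 to 120 N. Pads are 22 mm wide; open, the fingers measure 114 mm over their backs; the gripper's body (76 mm by 85 mm) begins 54 mm behind the grasp point. The pads swing forward as they close: fully open they stand 13 mm farther back than shut.
Start: joints at [1.464, 0.385, 0.008, 0, -1.194, -0.259], TCP at [223.527, 583.639, 231.312] pointing down, gripper open.
Joint ranges: [-3.14, 3.14], [-1.21, 2.06], [-1.07, 1.41], [-3.16, 2.05], [-2.99, -0.16], [-3.1, 3.1]. Speed limits (rad/s): [2.79, 2.79, 3.14, 3.14, 3.14, 3.14].

INTERFACE

Orientations are given as a unit quaternion [x, y, z, w].
In Python, from bench import read_state, get_image, job_done, search_frame, regions_of gives the robot as it stands.
- The arm moves only by the tool servo_tool, never from a script. Its arguments are lists of equal length, an entry for each row: "turn": the turn, a rotation vector about the world's x, y, z in rad, a list of three; "dp": the shift along the world's x, y, z in m, a list of three; "fingers": the finger opening in m, from 0 to 0.0854. In form: {"turn": [[rx, ry, rz], ...], "dp": [[tx, ty, tz], ...], "fingers": [fingers, ...]}. A call has exactly 5 rows; each row shifts and turns the pose as measured when the row begins; what a row does not reach is not made up. A row lasts 1/8 s, in which the tool goes at most 62.5 mm and 10.7 degrees, less where a joint would pass 70% of its speed; a pose out of reach is approached as far as the arm can. A call is refused whole if a number of a shift passes 0.0625 or a number of a turn 0.188, either way. A call with a gripper value outside its range is refused whole. The fingers move at their own pace and stop on an object; the grip force is fixed at half the most. Time passes only in rows, so rows that do not move let the fingers close, or fill a call up. It gives the time, the measured TCP pose, the force and the opening at its end, in the units of the state.
- read_state(): the state, without advancing time (a new reading comes with each control period).
- get_image(name): name is "scene" or "side" or "wrist"; returns a dict with "img" (480x640x3 uint8, red, green, blue), "vfov" (degrees; the focal length in pixels is half the picture's height over the tangent of half this angle, whatever the lens; pixels are square), "cx", "cy" (the principal point, pixels), "world_from_camera" (4x4, takes a point from camera to world coordinates); the wrist camera has in their place "mount" (4x4, takes a point from camera to tool coordinates, whose origin is the TCP and whose axes are the flange's). Camera axes: x right, y down, z forward; pixel columns grow to the right and rows downward; lengths in mm; the calibration is good to about 2 mm. A picture is of the moment at which its call begins: read the wrist's pose just before it. There is no depth.
- job_done(): hands the job in, once; it reports no verdict.
Trained networks look in the newest picture that a camera, given by its name, has taken for a name from the list of things; names that differ only in an ending like _2 or _b are one class to them, and where a whole thing is asked for, a point or a joint stands for the part that bears it (a point fixed in the world has none). Each returns a list of dicts, best first, with "score" (0 to 1); they miss things now and then, are a little off and sometimes report something else, mostly with a low value. They report only what shows in the picture. A call takes as long as a camera call. They do not tell look-alikes from the thing itself.
- search_frame(query, camera): "box" ([left, top, width, height] in pixels, round what is visible of it).
- regions_of(query, camera): "region" (480x640 bool, what is visible of it) and "box" ([left, top, width, height] in pixels, round what is visible of it).
The state is a dict: "clock": time; "joints": joint angles; "joint_vel": joint speeds; "joint_efforts": joint torques, N m; "position": TCP position; "ee_rot": TCP orientation; "contact_force": force on the tool from outside, world axes, zero at the start; "wrist_torque": the same for the moment, N m; "gripper_width": finger opening in mm.
Only numpy, scipy, OpenCV 4.12 (cv2) and the standard library are available. Lean on these libraries where they do the work, as an engineer would, in place of code of your own. Each camera call takes 0.05 s, during which the arm holds its last target. There are 200 camera calls.

## Working session

There is one attempt and no reset: what is moved stays moved. The work goes in short steps, Python scripts to look and compute and a tool call to move; the robot and the scene stay as the last step left them, time stands still between calls to the robot, and variables do not carry over. Pictures are saved under pics/ and viewed, about 8 in all and at most 12, crops included, and the job is handed in when it is done.

Besides the shell and the picture viewer there is one more tool, called after ">>>" by a JSON object that holds its "api" and its "payload", one argument or row to a line. servo_tool: Moves the arm, as the interface text tells. Its arguments: {"type":"object","properties":{"turn":{"type":"array","items":{"type":"array","items":{"type":"number"}}},"dp":{"type":"array","items":{"type":"array","items":{"type":"number"}}},"fingers":{"type":"array","items":{"type":"number"}}},"required":["turn","dp","fingers"]}

```bash
mkdir -p pics; ls; cat > h.py <<'E'
import numpy as np,cv2
from bench import *
def cam(im):
    f=240/np.tan(np.radians(im['vfov'])/2); return f,im['cx'],im['cy'],np.array(im['world_from_camera'])
def px2w(im,u,v,z=0):
    f,cx,cy,T=cam(im); d=T[:3,:3]@np.array([(u-cx)/f,(v-cy)/f,1]); o=T[:3,3]; return o+d*(z-o[2])/d[2]
def w2px(im,p):
    f,cx,cy,T=cam(im); q=T[:3,:3].T@(np.array(p)-T[:3,3]); return np.array([cx+f*q[0]/q[2],cy+f*q[1]/q[2]])
def save(im,n): cv2.imwrite('pics/'+n,cv2.cvtColor(im['img'],cv2.COLOR_RGB2BGR))
E
python3 - <<'E'
from h import *
s=read_state();print(s)
for c in ['scene','side']:
    im=get_image(c);save(im,c+'0.png');print(c,im['vfov'],im['cx'],im['cy'],np.round(im['world_from_camera'],3).tolist())
    for q in ['crate_a','line','tape_measure','spray_can','jar','screwdriver','padlock','screw_box','tape_roll']:
        print(q,[(np.round(r['box']).tolist(),round(r['score'],2)) for r in search_frame(q,c)])
E
```

```text
pics
{'clock': 0.0, 'joints': array([ 1.46359211e+00,  3.85569940e-01,  6.61966210e-03, -4.82965226e-04,
       -1.19400138e+00, -2.58579787e-01]), 'joint_vel': array([ 1.15696947e-03, -9.54527450e-05,  1.53448685e-04, -7.94879431e-04,
        2.05292398e-03,  2.05014180e-04]), 'joint_efforts': array([-7.71944688e-04, -3.92284584e+01,  1.88400686e+01,  4.18613300e+00,
       -4.67093647e-03, -9.52394217e-07]), 'position': array([223.3402766 , 583.10664812, 230.21347341]), 'ee_rot': array([ 9.83305022e-01, -1.81961594e-01, -1.42315419e-04,  1.09155374e-03]), 'contact_force': array([-0.57614902,  0.16962925,  0.52653613]), 'wrist_torque': array([ 0.0048786 , -0.02593488,  0.01767444]), 'gripper_width': 85.28466613131137}
scene 50.709203250092266 325.4963853809172 249.78616180339 [[0.273, 0.826, -0.492, 1246.051], [0.962, -0.242, 0.127, -97.777], [-0.014, -0.508, -0.861, 1234.391], [0.0, 0.0, 0.0, 1.0]]
crate_a [([431.0, 116.0, 81.0, 61.0], 0.9), ([205.0, 218.0, 77.0, 92.0], 0.77), ([333.0, 194.0, 60.0, 85.0], 0.65)]
line [([191.0, 299.0, 259.0, 62.0], 0.87)]
tape_measure [([302.0, 277.
[... 742 characters left out ...]
76), ([313.0, 162.0, 79.0, 67.0], 0.61)]
line [([255.0, 230.0, 90.0, 79.0], 0.64), ([194.0, 153.0, 140.0, 144.0], 0.58)]
tape_measure [([284.0, 209.0, 26.0, 27.0], 0.95), ([252.0, 340.0, 14.0, 26.0], 0.24)]
spray_can [([197.0, 289.0, 28.0, 54.0], 0.87), ([253.0, 339.0, 12.0, 28.0], 0.57)]
jar [([347.0, 129.0, 20.0, 25.0], 0.71), ([194.0, 157.0, 137.0, 140.0], 0.22)]
screwdriver [([331.0, 234.0, 61.0, 22.0], 0.74)]
padlock [([303.0, 328.0, 32.0, 44.0], 0.74), ([254.0, 340.0, 11.0, 28.0], 0.55), ([256.0, 228.0, 90.0, 80.0], 0.37)]
screw_box [([303.0, 329.0, 32.0, 43.0], 0.81), ([199.0, 290.0, 28.0, 52.0], 0.63)]
tape_roll [([385.0, 135.0, 32.0, 33.0], 0.91), ([280.0, 214.0, 30.0, 19.0], 0.44)]
```

```bash
python3 - <<'E'
import cv2,numpy as np
a=cv2.imread('pics/scene0.png')[150:370,110:510];b=cv2.imread('pics/side0.png')[120:380,170:440]
a=cv2.resize(a,(545,300),interpolation=3);a=cv2.resize(cv2.imread('pics/scene0.png')[150:370,110:510],(400*3//2+0,330),interpolation=2)
cv2.imwrite('pics/c1.png',cv2.resize(cv2.imread('pics/scene0.png')[150:370,110:510],(800,440),interpolation=2))
cv2.imwrite('pics/c2.png',cv2.resize(b,(540,520),interpolation=2))
E
```

```text
(no output)
```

View pics/c1.png

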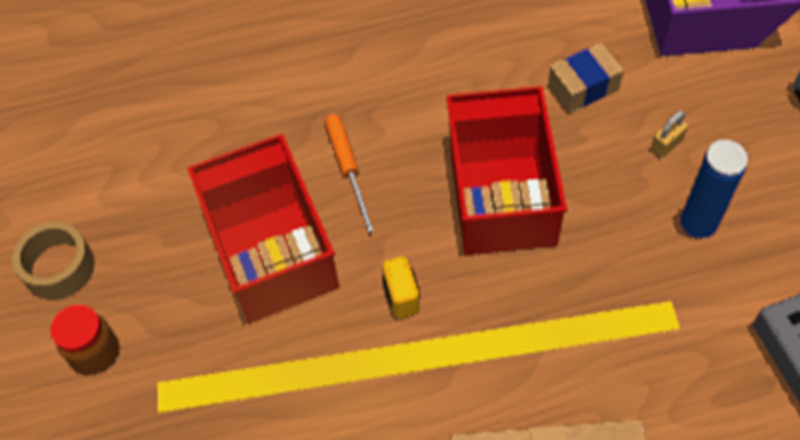

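View pics/c2.png

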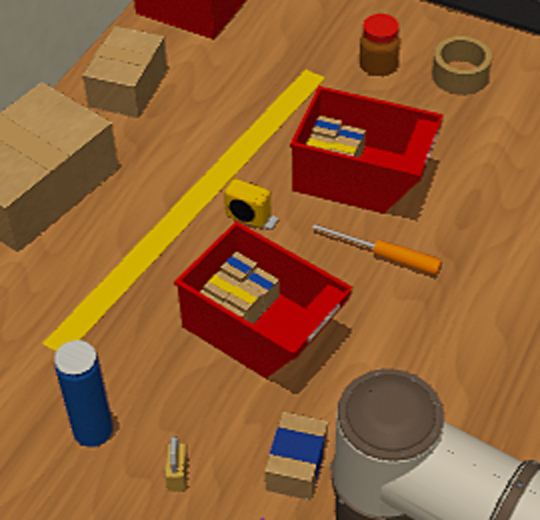

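The scene camera faces the robot, so picture right is the robot's left. The left crate's rim is at crop (447,95),(545,89),(565,208),(460,215) and the right crate's at (190,170),(283,137),(333,255),(240,292). The yellow line runs from (158,398) to (678,317). The purple look-alike is far left.

```bash
cat >> h.py <<'E'
from scipy.optimize import least_squares
def P(x,y,a,l):
    l=np.array(l,float);c,s=np.cos(a),np.sin(a);return [x+c*l[0]-s*l[1],y+s*l[0]+c*l[1],l[2]]
E
python3 - <<'E'
from h import *
sc=get_image('scene')
FL,FR,BL,BR=[-123,65,104],[-123,-65,104],[75,65,104],[75,-65,104];bl,br=[75,65,0],[75,-65,0]
obs={'L':[(FR,447,95),(FL,545,89),(BL,565,208),(BR,460,215),(br,466,252),(bl,556,245)],
'R':[(FR,190,170),(FL,283,137),(BL,333,255),(BR,240,292),(br,247,321),(bl,337,288)]}
for k,o in obs.items():
    f=lambda p:np.concatenate([w2px(sc,P(*p,l))-[110+u/2,150+v/2] for l,u,v in o])
    r=least_squares(f,[600,0,0],x_scale=[100,100,1]);print(k,r.x.round(3),r.fun.round(1));p=r.x
    for n,l in dict(shelf=[-104,0,90],front=[-75,0,0],back=[75,0,0]).items(): print(n,np.round(P(*p,l),1))
for u,v in [(158,384),(158,412),(674,303),(679,329)]: print('line',px2w(sc,110+u/2,150+v/2).round(1))
hsv=cv2.cvtColor(sc['img'],cv2.COLOR_RGB2HSV);m=((abs(hsv[...,0].astype(int)-26)<5)&(hsv[...,1]>190)&(hsv[...,2]>140)).astype(np.uint8)
n,lab,st,_=cv2.connectedComponentsWithStats(m);i=1+st[1:,4].argmax();v,u=np.where(lab==i);w=np.array([px2w(sc,a,b)[:2] for a,b in zip(u,v)],np.float32)
print(st[i],cv2.minAreaRect(w))
for q,(u,v),z in [('meas top',(398,262),60),('measbase',(403,317),0),('sd tip',(371,233),5),('sd handle',(333,118),25),('box',(585,72),50),('lock',(668,135),40),('can top',(726,158),170),('jar top',(77,328),85),('roll',(53,252),48)]: print(q,px2w(sc,110+u/2,150+v/2,z).round(0))
E
```

```text
L [ 5.74957e+02  1.80129e+02 -1.96000e-01] [ 1.2 -1.3 -1.  -1.8 -0.5  0.3  1.7  0.8 -1.8  1.   0.3  0.8]
shelf [472.9 200.3  90. ]
front [501.4 194.7   0. ]
back [648.5 165.6   0. ]
R [ 5.75732e+02 -1.44685e+02  1.31000e-01] [-0.3 -1.2 -0.5 -1.2  0.3 -0.6 -2.5 -0.2  1.1  2.2  2.1  0.7]
shelf [ 472.6 -158.3   90. ]
front [ 501.4 -154.5    0. ]
back [ 650.1 -134.9    0. ]
line [ 706.1 -327.1    0. ]
line [ 743.3 -332.4    0. ]
line [785.1 350.5   0. ]
line [821.5 342.3   0. ]
[ 189  301  260   55 3741] ((761.2022705078125, 7.289581298828125), (678.8433227539062, 40.131290435791016), 83.4581527709961)
meas top [653.   8.  60.]
measbase [704.  -1.   0.]
sd tip [572. -11.   5.]
sd handle [382. -19.  25.]
box [424. 352.  50.]
lock [556. 430.  40.]
can top [683. 428. 170.]
jar top [ 643. -397.   85.]
roll [ 504. -427.   48.]
```

>>> {"api": "servo_tool", "payload": {
  "turn": [
    [0,0,0.035],
    [0,0,0.035],
    [0,0,0.035],
    [0,0,0.035],
    [0,0,0.035]
  ],
  "dp": [
    [0.028,-0.042,0],
    [0.028,-0.042,0],
    [0.028,-0.042,0],
    [0.028,-0.042,0],
    [0.028,-0.042,0]
  ],
  "fingers": [0,0,0,0,0]
}}

```text
clock: 1.68
position: [365.1, 370.4, 230.8]
ee_rot: [0.996, -0.089, 0.001, -0.001]
contact_force: [0.3, 1.0, 0.1]
gripper_width: -0.1
```

>>> {"api": "servo_tool", "payload": {
  "turn": [
    [0,0,0],
    [0,0,0],
    [0,0,0],
    [0,0,0],
    [0,0,0]
  ],
  "dp": [
    [0.025,-0.042,0],
    [0.025,-0.042,0],
    [0.025,-0.042,0],
    [0.025,-0.042,0],
    [0,0,0]
  ],
  "fingers": [0,0,0,0,0]
}}

```text
clock: 2.3
position: [469.0, 194.3, 232.2]
ee_rot: [0.996, -0.091, 0.002, -0.002]
contact_force: [0.2, 0.2, -0.6]
gripper_width: 0.1
```

```bash
cat >> h.py <<'E'
from scipy.spatial.transform import Rotation as Rot
def wrist():
    s=read_state();im=get_image('wrist');T=np.eye(4);T[:3,:3]=Rot.from_quat(s['ee_rot']).as_matrix();T[:3,3]=s['position']
    im['world_from_camera']=T@np.array(im['mount']);return im
def wire(im,p,col=(0,255,0)):
    o=im['img'].copy();c=lambda l:tuple(int(round(t)) for t in w2px(im,P(*p,l)))
    V=[[-123,65,104],[-123,-65,104],[75,-65,104],[75,65,104],[-75,65,0],[-75,-65,0],[75,-65,0],[75,65,0]]
    for a,b in [(0,1),(1,2),(2,3),(3,0),(4,5),(5,6),(6,7),(7,4),(0,4),(1,5),(2,6),(3,7)]: cv2.line(o,c(V[a]),c(V[b]),col,1)
    im['img']=o
E
python3 - <<'E'
from h import *
im=wrist();print(im['vfov'],np.round(im['world_from_camera'],2).tolist());np.save('w.npy',im,allow_pickle=True)
wire(im,(575,180.1,-.196));save(im,'w1.png')
E
```

```text
62.88966450880015 [[-0.18, -0.94, -0.28, 540.65], [-0.98, 0.17, 0.05, 181.18], [-0.0, 0.28, -0.96, 374.51], [0.0, 0.0, 0.0, 1.0]]
```

View pics/w1.png

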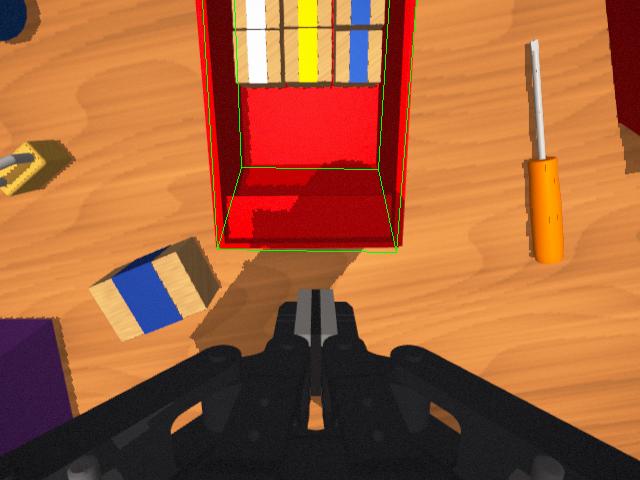

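The wrist view shows the lip corners at (217,249) and (402,246), with outer rims leaving the top at x≈196 and x≈416. The wireframe agrees to within a few px. I'll refine with these.

```bash
python3 - <<'E'
from h import *
im=wrist()
a=px2w(im,217,249,104);b=px2w(im,402,246,104);c=px2w(im,196,0,104);d=px2w(im,416,0,104)
for q in (a,b,c,d):print(q.round(1))
print(np.linalg.norm(a-b),np.arctan2(*(c-a)[[1,0]]),np.arctan2(*(d-b)[[1,0]]),np.arctan2(-(a-b)[0],(a-b)[1]))
E
```

```text
[466.6 268.8 104. ]
[445.  136.7 104. ]
[624.  241.8 104. ]
[599.9 109.8 104. ]
133.93242738435632 -0.17030614294911345 -0.1719275090369411 -0.1621399851125423
```

```bash
cat > arc.py <<'E'
import numpy as np
# targets for TCP at tilt th (crate), tool tilt phi=.5 th
def tgt(th,lift=0):
    r=th*.5; x,z=-29-2,90+11*np.sin(r)+lift
    return np.array([x*np.cos(th)-z*np.sin(th), z*np.cos(th)+x*np.sin(th)])
if __name__=='__main__':
    ths=np.linspace(0,1.08,16);p=np.array([tgt(t) for t in ths])
    for i in range(16): print(i,ths[i].round(3),p[i].round(1),(p[i]-p[i-1]).round(1) if i else '')
E
python3 arc.py
```

```text
0 0.0 [-31.  90.] 
1 0.072 [-37.4  87.9] [-6.4 -2.1]
2 0.144 [-43.7  85.4] [-6.3 -2.5]
3 0.216 [-49.8  82.4] [-6.1 -3. ]
4 0.288 [-55.7  79. ] [-5.9 -3.4]
5 0.36 [-61.4  75.2] [-5.7 -3.8]
6 0.432 [-66.8  70.9] [-5.4 -4.3]
7 0.504 [-71.9  66.2] [-5.1 -4.7]
8 0.576 [-76.7  61.2] [-4.8 -5. ]
9 0.648 [-81.2  55.8] [-4.4 -5.4]
10 0.72 [-85.2  50.1] [-4.1 -5.7]
11 0.792 [-88.9  44.1] [-3.6 -6. ]
12 0.864 [-92.1  37.9] [-3.2 -6.3]
13 0.936 [-94.8  31.4] [-2.8 -6.5]
14 1.008 [-97.2  24.6] [-2.3 -6.7]
15 1.08 [-99.   17.7] [-1.8 -6.9]
```

>>> {"api": "servo_tool", "payload": {
  "turn": [
    [0,0,0.01],
    [0,0,0],
    [0,0,0],
    [0,0,0],
    [0,0,0]
  ],
  "dp": [
    [0.004,0.005,-0.04],
    [0,0,-0.04],
    [0,0,-0.034],
    [0,0,-0.008],
    [0,0,0]
  ],
  "fingers": [0,0,0,0,0]
}}

```text
clock: 3.02
position: [471.7, 207.9, 109.9]
ee_rot: [0.997, -0.079, 0.005, -0.004]
contact_force: [0.9, -0.6, -0.2]
gripper_width: -0.3
```

>>> {"api": "servo_tool", "payload": {
  "turn": [
    [0,0,-0.01],
    [0,0,0],
    [0,0,0],
    [0,0,0],
    [0,0,0]
  ],
  "dp": [
    [0.001,-0.007,0],
    [0,0,-0.008],
    [0,0,-0.007],
    [0,0,-0.004],
    [0,0,-0.003]
  ],
  "fingers": [0,0,0,0,0]
}}

```text
clock: 3.65
position: [474.6, 202.1, 90.2]
ee_rot: [0.996, -0.084, 0.007, -0.007]
contact_force: [-0.5, 0.6, -0.4]
gripper_width: -0.2
```

>>> {"api": "servo_tool", "payload": {
  "turn": [
    [0,0,0],
    [-0.006,-0.0355,0],
    [-0.006,-0.0355,0],
    [-0.006,-0.0355,0],
    [-0.006,-0.0355,0]
  ],
  "dp": [
    [-0.001,0,-0.004],
    [-0.0062,0.001,-0.003],
    [-0.0062,0.001,-0.003],
    [-0.006,0.001,-0.0035],
    [-0.0058,0.001,-0.0035]
  ],
  "fingers": [0,0,0,0,0]
}}

```text
clock: 4.28
position: [457.4, 211.0, 84.0]
ee_rot: [0.993, -0.081, 0.09, -0.006]
contact_force: [2.2, -2.2, 3.7]
gripper_width: -0.3
```

>>> {"api": "servo_tool", "payload": {
  "turn": [
    [-0.006,-0.0355,0],
    [-0.006,-0.0355,0],
    [-0.006,-0.0355,0],
    [-0.006,-0.0355,0],
    [-0.006,-0.0355,0]
  ],
  "dp": [
    [-0.006,-0.001,-0.005],
    [-0.0055,-0.001,-0.005],
    [-0.0055,-0.001,-0.005],
    [-0.005,-0.001,-0.005],
    [-0.005,-0.001,-0.005]
  ],
  "fingers": [0,0,0,0,0]
}}

```text
clock: 4.9
position: [450.7, 212.4, 76.4]
ee_rot: [0.981, -0.077, 0.177, -0.003]
contact_force: [-1.6, -0.3, 9.6]
gripper_width: 0.1
```

```bash
python3 - <<'E'
from h import *
s=read_state();print(s['position'],s['contact_force'],s['joints'])
a=get_image('scene');b=get_image('side')
save(a,'a.png');save(b,'b.png')
A=cv2.resize(cv2.imread('pics/a.png')[150:350,230:480],(500,400));B=cv2.resize(cv2.imread('pics/b.png')[200:400,230:380],(300,400))
cv2.imwrite('pics/t1.png',np.hstack([A,B]))
E
```

```text
[450.69732807 212.4197804   76.44166335] [-1.63932855 -0.30131612  9.58576503] [ 0.59613993  0.23494369 -1.03049505  1.48222101 -0.21453556 -0.63099356]
```

View pics/t1.png

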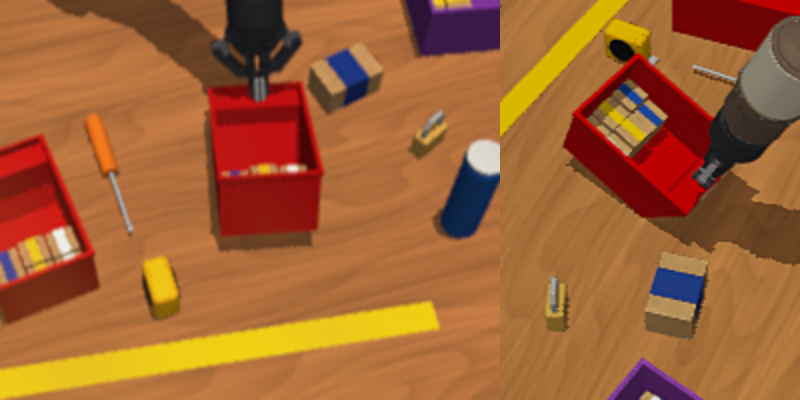

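>>> {"api": "servo_tool", "payload": {
  "turn": [
    [0.01,0.05,0],
    [0.01,0.05,0],
    [0.01,0.05,0],
    [0.008,0.04,0],
    [0.008,0.04,0]
  ],
  "dp": [
    [-0.0055,0,-0.003],
    [-0.0055,0,-0.003],
    [-0.005,0,-0.004],
    [-0.005,0,-0.005],
    [-0.005,0,-0.005]
  ],
  "fingers": [0,0,0,0,0]
}}

```text
clock: 5.62
position: [440.1, 214.5, 68.4]
ee_rot: [0.993, -0.08, 0.088, -0.018]
contact_force: [0.1, -1.2, 5.2]
gripper_width: -0.1
```

```bash
python3 - <<'E'
from h import *
s=read_state();print(s['position'],s['contact_force'],s['joints'],Rot.from_quat(s['ee_rot']).as_matrix().round(3))
E
```

```text
[440.10411619 214.52666303  68.44701787] [ 0.07905168 -1.21185205  5.18308573] [ 0.84709677  0.28644565 -0.76040513  0.30581547 -0.40554194  0.28859825] [[ 0.972 -0.156  0.178]
 [-0.162 -0.987  0.022]
 [ 0.172 -0.05  -0.984]]
```

>>> {"api": "servo_tool", "payload": {
  "turn": [
    [-0.006,0.025,0],
    [-0.006,0.025,0],
    [-0.006,0.025,0],
    [-0.006,0.025,0],
    [-0.006,0.025,0]
  ],
  "dp": [
    [-0.006,0.001,-0.006],
    [-0.005,0.001,-0.006],
    [-0.005,0.001,-0.006],
    [-0.005,0.001,-0.006],
    [-0.0045,0.001,-0.006]
  ],
  "fingers": [0,0,0,0,0]
}}

```text
clock: 6.25
position: [416.6, 223.1, 41.0]
ee_rot: [0.997, -0.079, 0.028, -0.001]
contact_force: [0.7, -1.3, 1.1]
gripper_width: -0.2
```

>>> {"api": "servo_tool", "payload": {
  "turn": [
    [0,0,0],
    [0,0,0],
    [0,0,0],
    [0,0,0],
    [0,0,0]
  ],
  "dp": [
    [-0.004,0,-0.006],
    [-0.003,0,-0.006],
    [-0.003,0,-0.006],
    [-0.003,0,-0.006],
    [-0.002,0,-0.005]
  ],
  "fingers": [0,0,0,0,0]
}}

```text
clock: 6.88
position: [401.6, 223.7, 10.9]
ee_rot: [0.997, -0.078, 0.029, -0.001]
contact_force: [2.0, -6.8, 37.2]
gripper_width: 0.0
```

```bash
python3 - <<'E'
from h import *
s=read_state();print(s['position'],s['contact_force'],s['joints'],Rot.from_quat(s['ee_rot']).as_matrix().round(3))
a=get_image('scene');b=get_image('side')
save(a,'a.png');save(b,'b.png')
A=cv2.resize(cv2.imread('pics/a.png')[150:350,230:480],(500,400));B=cv2.resize(cv2.imread('pics/b.png')[200:400,230:380],(300,400))
cv2.imwrite('pics/t2.png',np.hstack([A,B]))
E
```

```text
[401.63035548 223.65962403  10.92682316] [ 2.00206853 -6.77326492 37.18619748] [ 0.89275132  0.39730454 -0.73181493  0.11663394 -0.40909196  0.4154301 ] [[ 0.986 -0.155  0.058]
 [-0.156 -0.988 -0.002]
 [ 0.058 -0.007 -0.998]]
```

View pics/t2.png

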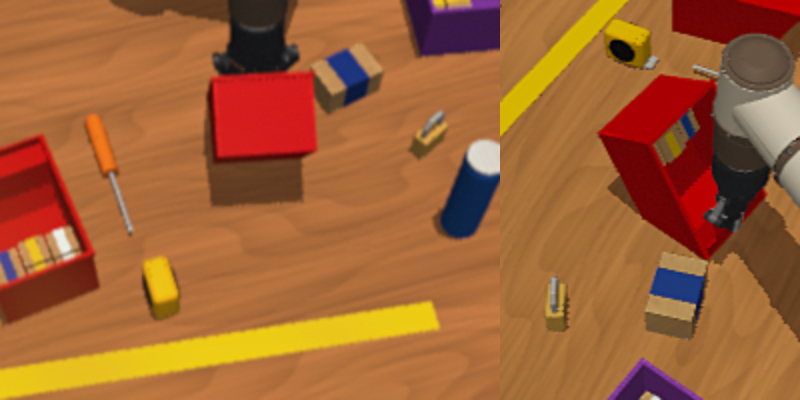

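```bash
python3 - <<'E'
from h import *
im=get_image('scene')
for th in (.9,1.0,1.08):
  for l in (65,0,-65):
    q=[w2px(im,P(503.1,194.6,-.17,[d*np.cos(th),l,d*np.sin(th)])).round(1).tolist() for d in (0,19,75,131,150)]
    print(th,l,q)
c=im['img']; print(c[222:258:2,362].tolist())
save(im,'z.png');cv2.imwrite('pics/z1.png',cv2.resize(cv2.imread('pics/z.png')[180:270,325:400],(600,720),interpolation=0)[:600])
for q in search_frame('stamp','scene'):print(q)
E
```

```text
0.9 65 [[380.9, 227.7], [382.0, 228.3], [385.4, 230.1], [389.0, 232.2], [390.3, 232.9]]
0.9 0 [[358.7, 229.9], [359.5, 230.5], [362.0, 232.4], [364.6, 234.6], [365.6, 235.3]]
0.9 -65 [[336.4, 232.0], [336.9, 232.7], [338.5, 234.8], [340.2, 237.0], [340.8, 237.8]]
1.0 65 [[380.9, 227.7], [381.9, 227.6], [385.1, 227.4], [388.6, 227.2], [389.8, 227.2]]
1.0 0 [[358.7, 229.9], [359.4, 229.8], [361.7, 229.7], [364.2, 229.6], [365.1, 229.6]]
1.0 -65 [[336.4, 232.0], [336.8, 232.0], [338.2, 232.0], [339.7, 232.0], [340.2, 232.0]]
1.08 65 [[380.9, 227.7], [381.9, 227.1], [384.9, 225.3], [388.2, 223.3], [389.4, 222.6]]
1.08 0 [[358.7, 229.9], [359.4, 229.3], [361.5, 227.6], [363.8, 225.7], [364.6, 225.0]]
1.08 -65 [[336.4, 232.0], [336.8, 231.5], [338.0, 229.9], [339.3, 228.1], [339.8, 227.4]]
[[212, 26, 28], [213, 28, 29], [204, 26, 27], [82, 8, 5], [89, 43, 24], [104, 65, 35], [100, 62, 34], [100, 62, 34], [100, 63, 35], [96, 60, 33], [95, 58, 32], [99, 61, 34], [98, 61, 33], [96, 59, 32], [100, 62, 35], [154, 95, 53], [169, 105, 59], [174, 108, 60]]
{'box': [202.1, 215.9, 76.9, 92.9], 'score': 0.57}
```

```bash
python3 - <<'E'
import cv2
c=cv2.imread('pics/z.png')[...,::-1]
for u in range(340,386,6): print(u,[tuple(int(k) for k in x) for x in c[222:234,u]])
E
```

```text
340 [(222, 34, 34), (222, 32, 33), (222, 32, 33), (221, 32, 32), (221, 32, 31), (212, 30, 29), (160, 21, 21), (99, 15, 12), (74, 12, 6), (81, 31, 17), (98, 56, 31), (107, 66, 37)]
346 [(213, 30, 29), (213, 32, 31), (213, 30, 30), (213, 30, 30), (212, 30, 30), (191, 27, 26), (131, 18, 15), (81, 13, 9), (74, 20, 11), (88, 42, 24), (99, 60, 33), (105, 66, 37)]
352 [(213, 30, 30), (214, 31, 30), (212, 28, 28), (215, 30, 30), (210, 30, 30), (170, 23, 22), (111, 15, 12), (76, 11, 7), (77, 25, 16), (93, 52, 28), (100, 61, 34), (100, 62, 35)]
358 [(213, 28, 28), (213, 29, 29), (213, 28, 28), (215, 28, 29), (207, 28, 28), (149, 20, 18), (87, 12, 10), (71, 15, 7), (84, 36, 20), (99, 56, 31), (102, 63, 35), (101, 63, 35)]
364 [(213, 26, 27), (213, 27, 28), (214, 28, 30), (212, 28, 29), (188, 25, 26), (128, 13, 15), (77, 6, 5), (73, 19, 11), (89, 44, 23), (102, 61, 34), (106, 65, 37), (102, 64, 35)]
370 [(212, 27, 28), (213, 27, 30), (215, 27, 29), (210, 26, 28), (169, 21, 22), (107, 10, 11), (72, 7, 4), (80, 28, 16), (100, 57, 32), (107, 67, 37), (103, 64, 36), (100, 63, 35)]
376 [(212, 26, 28), (212, 27, 29), (215, 26, 29), (207, 25, 28), (147, 14, 16), (82, 5, 7), (68, 8, 5), (87, 37, 22), (101, 58, 33), (102, 63, 35), (99, 62, 34), (97, 60, 34)]
382 [(212, 26, 28), (214, 26, 29), (212, 26, 27), (183, 20, 23), (120, 8, 12), (83, 25, 12), (127, 70, 37), (172, 105, 58), (185, 115, 64), (180, 112, 61), (171, 107, 60), (171, 107, 59)]
```

Left crate fully tipped. The scene camera sees the underside only as a 3–5 px strip, and it is uniformly dark red with no white or green. I'll hold it there for about 1 s.

>>> {"api": "servo_tool", "payload": {
  "turn": [
    [0,0,0],
    [0,0,0],
    [0,0,0],
    [0,0,0],
    [0,0,0]
  ],
  "dp": [
    [0,0,0],
    [0,0,-0.001],
    [0,0,-0.001],
    [0,0,-0.001],
    [0,0,-0.001]
  ],
  "fingers": [0,0,0,0,0]
}}

```text
clock: 7.7
position: [401.9, 223.4, 11.6]
ee_rot: [0.997, -0.077, 0.031, -0.002]
contact_force: [-3.3, -0.9, 13.6]
gripper_width: -0.3
```

>>> {"api": "servo_tool", "payload": {
  "turn": [
    [0,0,0],
    [0,0,0],
    [0,0,0],
    [0,0,0],
    [0,0,0]
  ],
  "dp": [
    [0,0,-0.001],
    [0,0,-0.001],
    [0,0,-0.001],
    [0,0,-0.001],
    [0,0,-0.001]
  ],
  "fingers": [0,0,0,0,0]
}}

```text
clock: 8.32
position: [401.9, 223.4, 11.6]
ee_rot: [0.997, -0.076, 0.032, -0.002]
contact_force: [-2.6, -1.7, 13.3]
gripper_width: -0.0
```

>>> {"api": "servo_tool", "payload": {
  "turn": [
    [0,0,0],
    [0,0,0],
    [0,0,0],
    [0,0,0],
    [0,0,0]
  ],
  "dp": [
    [0.001,0,0.004],
    [0.0015,0,0.006],
    [0.002,0,0.006],
    [0.002,-0.001,0.006],
    [0.0025,-0.001,0.0055]
  ],
  "fingers": [0,0,0,0,0]
}}

```text
clock: 8.95
position: [410.2, 220.7, 40.1]
ee_rot: [0.997, -0.076, 0.032, -0.001]
contact_force: [-1.6, 0.6, 2.2]
gripper_width: -0.3
```

>>> {"api": "servo_tool", "payload": {
  "turn": [
    [0,0,0],
    [0,0,0],
    [0,0,0],
    [0,0,0],
    [0,0,0]
  ],
  "dp": [
    [0.003,0,0.005],
    [0.003,0,0.0045],
    [0.003,-0.001,0.0045],
    [0.003,-0.001,0.004],
    [0.003,-0.001,0.004]
  ],
  "fingers": [0,0,0,0,0]
}}

```text
clock: 9.57
position: [427.5, 218.0, 64.4]
ee_rot: [0.997, -0.076, 0.033, -0.002]
contact_force: [0.1, -1.2, 2.3]
gripper_width: -0.1
```

>>> {"api": "servo_tool", "payload": {
  "turn": [
    [0,0,0],
    [0,0,0],
    [0,0,0],
    [0,0,0],
    [0,0,0]
  ],
  "dp": [
    [0.0035,-0.001,0.0035],
    [0.004,-0.001,0.0035],
    [0.004,-0.001,0.003],
    [0.004,-0.001,0.003],
    [0.004,-0.001,0.0028]
  ],
  "fingers": [0,0,0,0,0]
}}

```text
clock: 10.2
position: [449.5, 213.3, 82.0]
ee_rot: [0.997, -0.075, 0.034, -0.003]
contact_force: [1.4, -0.4, 4.5]
gripper_width: 0.3
```

>>> {"api": "servo_tool", "payload": {
  "turn": [
    [0,0,0],
    [0,0,0],
    [0,0,0],
    [0,0,0],
    [0,0,0]
  ],
  "dp": [
    [0.0045,-0.001,0.0025],
    [0.0045,-0.001,0.0025],
    [0.0045,-0.001,0.002],
    [0.0045,-0.001,0.0015],
    [0.004,-0.001,0.0015]
  ],
  "fingers": [0,0,0,0,0]
}}

```text
clock: 10.82
position: [471.8, 207.1, 91.7]
ee_rot: [0.997, -0.076, 0.032, -0.002]
contact_force: [-0.4, -0.3, -0.7]
gripper_width: -0.2
```

>>> {"api": "servo_tool", "payload": {
  "turn": [
    [0,0,0],
    [0,0.02,0],
    [0,0.02,0.04],
    [0,0.02,0.04],
    [0,0,0.04]
  ],
  "dp": [
    [0,0,0.045],
    [0,0,0.05],
    [0,-0.02,0.05],
    [0,-0.05,0],
    [0,-0.055,0]
  ],
  "fingers": [0,0,0,0,0]
}}

```text
clock: 11.45
position: [468.0, 79.5, 236.8]
ee_rot: [1.0, -0.011, -0.003, 0.003]
contact_force: [0.6, -0.1, 0.1]
gripper_width: 0.1
```

>>> {"api": "servo_tool", "payload": {
  "turn": [
    [0,0,0.04],
    [0,0,0.04],
    [0,0,0.04],
    [0,0,0.04],
    [0,0,0]
  ],
  "dp": [
    [0,-0.055,0],
    [0,-0.055,0],
    [0,-0.055,0],
    [0,-0.055,0],
    [0,-0.02,0]
  ],
  "fingers": [0,0,0,0,0]
}}

```text
clock: 12.08
position: [462.9, -168.9, 233.7]
ee_rot: [0.997, 0.071, -0.008, 0.002]
contact_force: [0.4, 0.3, -0.3]
gripper_width: 0.1
```

```bash
python3 - <<'E'
from h import *
im=wrist();s=read_state();print(s['position'],Rot.from_quat(s['ee_rot']).as_matrix().round(3))
save(im,'wr.png')
p=(575.7,-144.7,.131);wire(im,p);save(im,'w2.png');np.savez('w2.npz',**{k:v for k,v in im.items()})
a=get_image('scene');save(a,'a.png')
o={k:v for k,v in a.items()}
# left crate check vs start in scene image
b=cv2.imread('pics/scene0.png');d=cv2.absdiff(b,cv2.imread('pics/a.png')).max(2);print((d[150:300,325:400]>40).sum())
E
```

```text
[ 462.87067769 -169.75745804  233.5505954 ] [[ 0.99   0.141 -0.016]
 [ 0.141 -0.99  -0.006]
 [-0.017  0.003 -1.   ]]
1178
```

View pics/w2.png

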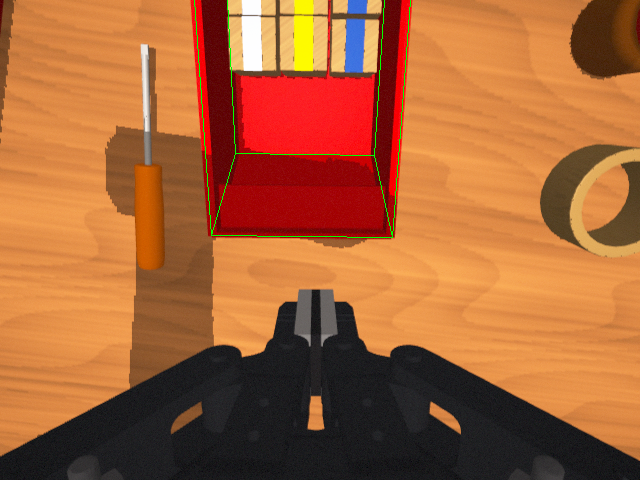

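The corners are at (209,238) and (396,238), and the wireframe is within about 3 px.

```bash
python3 - <<'E'
from h import *
im=wrist()
a=px2w(im,209,238,104);b=px2w(im,396,238,104);c=px2w(im,190,0,104);d=px2w(im,411,0,104)
t=[np.arctan2(*(c-a)[[1,0]]),np.arctan2(*(d-b)[[1,0]]),np.arctan2(-(a-b)[0],(a-b)[1])]
print(np.linalg.norm(a-b),t,(a+b)/2);y=np.mean(t);m=((a+b)/2)[:2];u=np.array([np.cos(y),np.sin(y)])
print(y,'shelf-2',m+17*u,'pivot',m+48*u,'back',m+198*u)
E
```

```text
135.09267929431834 [np.float64(0.13663162899080808), np.float64(0.14383041970764326), np.float64(0.14065741337427387)] [ 452.2796969  -161.12629527  104.        ]
0.14037315402424175 shelf-2 [ 469.11248246 -158.74778094] pivot [ 499.807562   -154.41049009] back [ 648.33214043 -133.42359889]
```

>>> {"api": "servo_tool", "payload": {
  "turn": [
    [0,0.01,0],
    [0,0.006,0],
    [0,0,0],
    [0,0,0],
    [0,0,0]
  ],
  "dp": [
    [0.007,0.011,-0.04],
    [0,0,-0.04],
    [0,0,-0.034],
    [0,0,-0.008],
    [0,0,0]
  ],
  "fingers": [0,0,0,0,0]
}}

```text
clock: 12.85
position: [470.7, -151.3, 109.6]
ee_rot: [0.997, 0.074, -0.015, 0.001]
contact_force: [-0.4, -0.7, 0.4]
gripper_width: 0.1
```

>>> {"api": "servo_tool", "payload": {
  "turn": [
    [0,-0.02,0],
    [0,-0.02,0],
    [0,-0.02,0],
    [0,0,0],
    [0,0,0]
  ],
  "dp": [
    [-0.001,-0.007,0],
    [0,0,-0.008],
    [0,0,-0.007],
    [0,0,-0.004],
    [0,0,-0.003]
  ],
  "fingers": [0,0,0,0,0]
}}

```text
clock: 13.48
position: [473.7, -159.5, 93.8]
ee_rot: [0.997, 0.075, 0.024, 0.004]
contact_force: [-0.1, -0.0, 0.2]
gripper_width: -0.2
```

>>> {"api": "servo_tool", "payload": {
  "turn": [
    [0,0,0],
    [0,0,0],
    [0,0,0],
    [0,0,0],
    [0,0,0]
  ],
  "dp": [
    [-0.001,0,-0.004],
    [-0.005,-0.0007,-0.003],
    [-0.005,-0.0007,-0.003],
    [-0.005,-0.0007,-0.003],
    [-0.005,-0.0007,-0.003]
  ],
  "fingers": [0,0,0,0,0]
}}

```text
clock: 14.1
position: [463.2, -162.3, 86.6]
ee_rot: [0.996, 0.078, 0.036, 0.007]
contact_force: [-0.0, 3.1, 9.1]
gripper_width: -0.2
```

>>> {"api": "servo_tool", "payload": {
  "turn": [
    [0,0,0],
    [0,0,0],
    [0,0,0],
    [0,0,0],
    [0,0,0]
  ],
  "dp": [
    [-0.006,-0.0007,-0.003],
    [-0.006,-0.0007,-0.003],
    [-0.006,-0.0007,-0.004],
    [-0.0055,-0.0007,-0.004],
    [-0.005,-0.0007,-0.0045]
  ],
  "fingers": [0,0,0,0,0]
}}

```text
clock: 14.72
position: [444.3, -166.0, 77.0]
ee_rot: [0.996, 0.081, 0.047, 0.009]
contact_force: [-5.6, 0.3, 11.9]
gripper_width: -0.1
```

>>> {"api": "servo_tool", "payload": {
  "turn": [
    [0,0,0],
    [0,0,0],
    [0,0,0],
    [0,0,0],
    [0,0,0]
  ],
  "dp": [
    [-0.005,-0.0007,-0.005],
    [-0.005,-0.0007,-0.005],
    [-0.0045,-0.0007,-0.005],
    [-0.0045,-0.0007,-0.005],
    [-0.004,-0.0007,-0.005]
  ],
  "fingers": [0,0,0,0,0]
}}

```text
clock: 15.35
position: [421.0, -170.4, 55.4]
ee_rot: [0.995, 0.082, 0.049, 0.01]
contact_force: [-0.9, 1.2, 2.5]
gripper_width: -0.2
```

>>> {"api": "servo_tool", "payload": {
  "turn": [
    [0,0,0],
    [0,0,0],
    [0,0,0],
    [0,0,0],
    [0,0,0]
  ],
  "dp": [
    [-0.0035,-0.0005,-0.0045],
    [-0.0035,-0.0005,-0.0045],
    [-0.003,-0.0005,-0.005],
    [-0.003,-0.0005,-0.005],
    [-0.003,-0.0005,-0.005]
  ],
  "fingers": [0,0,0,0,0]
}}

```text
clock: 15.98
position: [403.9, -173.1, 29.4]
ee_rot: [0.995, 0.082, 0.048, 0.01]
contact_force: [-1.2, -0.5, 1.2]
gripper_width: -0.2
```

>>> {"api": "servo_tool", "payload": {
  "turn": [
    [0,0,0],
    [0,0,0],
    [0,0,0],
    [0,0,0],
    [0,0,0]
  ],
  "dp": [
    [-0.002,0,-0.005],
    [-0.002,0,-0.005],
    [-0.002,0,-0.005],
    [-0.001,0,-0.004],
    [-0.001,0,-0.003]
  ],
  "fingers": [0,0,0,0,0]
}}

```text
clock: 16.6
position: [397.4, -173.5, 11.3]
ee_rot: [0.995, 0.084, 0.051, 0.012]
contact_force: [-13.4, 7.6, 51.3]
gripper_width: 0.6
```

```bash
python3 - <<'E'
from h import *
s=read_state();print(s['position'],s['contact_force'],s['joints'].round(2))
im=get_image('scene');save(im,'z2.png')
print(search_frame('stamp','scene'))
c=im['img']
print([w2px(im,P(499.8,-154.4,.14,[d*np.cos(1.08),0,d*np.sin(1.08)])).round(1).tolist() for d in (0,150)])
cv2.imwrite('pics/z2c.png',cv2.resize(cv2.imread('pics/z2.png')[180:330,190:390],(800,600),interpolation=2))
E
```

```text
[ 397.39646144 -173.45555077   11.27797712] [-13.40817085   7.61243193  51.27078891] [-0.03  0.35 -0.8   0.04 -0.31  1.73]
[{'box': [196.7, 207.5, 68.4, 56.8], 'score': 0.96}, {'box': [188.8, 299.8, 259.7, 58.6], 'score': 0.21}]
[[239.9, 258.4], [240.6, 254.7]]
```

View pics/z2c.png

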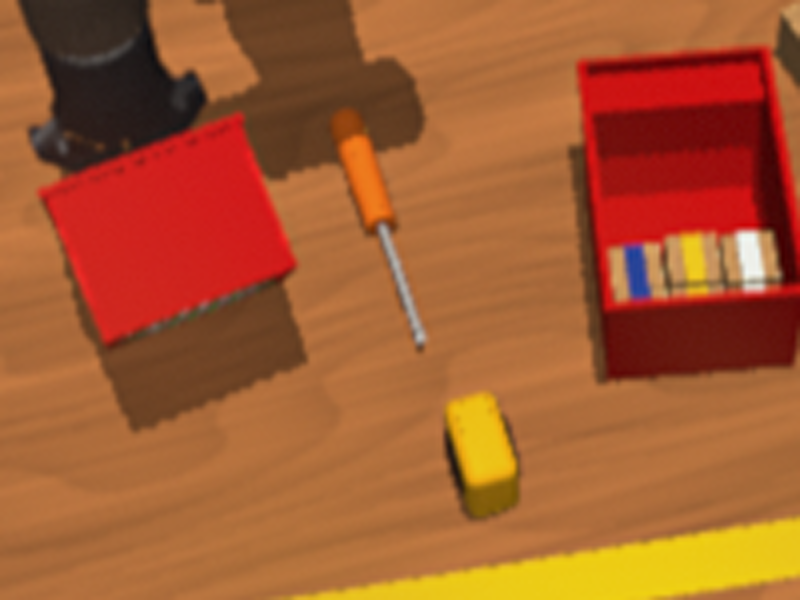

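There is a white-grey sliver along the right crate's lower edge at crop (150–280, 290–330), and the stamp detector scores 0.96 on that crate. The left crate showed plain red, so the right one is stamped. I'll hold it and then lower it.

>>> {"api": "servo_tool", "payload": {
  "turn": [
    [0,0,0],
    [0,0,0],
    [0,0,0],
    [0,0,0],
    [0,0,0]
  ],
  "dp": [
    [0,0,0],
    [0,0,-0.001],
    [0,0,-0.001],
    [0,0,-0.001],
    [0,0,-0.001]
  ],
  "fingers": [0,0,0,0,0]
}}

```text
clock: 17.32
position: [397.8, -173.5, 12.3]
ee_rot: [0.995, 0.085, 0.054, 0.012]
contact_force: [-5.7, 3.2, 18.8]
gripper_width: -0.3
```

>>> {"api": "servo_tool", "payload": {
  "turn": [
    [0,0,0],
    [0,0,0],
    [0,0,0],
    [0,0,0],
    [0,0,0]
  ],
  "dp": [
    [0,0,-0.001],
    [0,0,-0.001],
    [0,0,-0.001],
    [0,0,-0.001],
    [0,0,-0.001]
  ],
  "fingers": [0,0,0,0,0]
}}

```text
clock: 17.95
position: [397.8, -173.5, 12.3]
ee_rot: [0.995, 0.086, 0.056, 0.013]
contact_force: [-5.6, 2.5, 17.5]
gripper_width: 0.3
```

>>> {"api": "servo_tool", "payload": {
  "turn": [
    [0,0,0],
    [0,0,0],
    [0,0,0],
    [0,0,0],
    [0,0,0]
  ],
  "dp": [
    [0.001,0,0.004],
    [0.0015,0,0.006],
    [0.002,0,0.006],
    [0.002,0,0.006],
    [0.0025,0.0005,0.0055]
  ],
  "fingers": [0,0,0,0,0]
}}

```text
clock: 18.58
position: [408.4, -172.9, 41.2]
ee_rot: [0.995, 0.086, 0.057, 0.013]
contact_force: [-0.0, -0.1, 0.0]
gripper_width: 0.2
```

>>> {"api": "servo_tool", "payload": {
  "turn": [
    [0,0,0],
    [0,0,0],
    [0,0,0],
    [0,0,0],
    [0,0,0]
  ],
  "dp": [
    [0.003,0,0.005],
    [0.003,0,0.0045],
    [0.003,0.0005,0.0045],
    [0.003,0.0005,0.004],
    [0.003,0.0005,0.004]
  ],
  "fingers": [0,0,0,0,0]
}}

```text
clock: 19.2
position: [426.2, -171.3, 65.6]
ee_rot: [0.994, 0.086, 0.058, 0.013]
contact_force: [0.1, -0.7, 0.6]
gripper_width: 0.1
```

>>> {"api": "servo_tool", "payload": {
  "turn": [
    [0,0,0],
    [0,0,0],
    [0,0,0],
    [0,0,0],
    [0,0,0]
  ],
  "dp": [
    [0.003,0.0005,0.002],
    [0.004,0.0005,0.0025],
    [0.004,0.0005,0.003],
    [0.004,0.0005,0.003],
    [0.004,0.0005,0.0028]
  ],
  "fingers": [0,0,0,0,0]
}}

```text
clock: 19.82
position: [446.6, -168.6, 80.2]
ee_rot: [0.994, 0.086, 0.059, 0.014]
contact_force: [1.5, 0.5, 1.4]
gripper_width: -0.1
```

>>> {"api": "servo_tool", "payload": {
  "turn": [
    [0,0,0],
    [0,0,0],
    [0,0,0],
    [0,0,0],
    [0,0,0]
  ],
  "dp": [
    [0.0045,0.0005,0.0025],
    [0.0045,0.0005,0.0025],
    [0.0045,0.0005,0.0025],
    [0.0045,0.0005,0.002],
    [0.004,0.0005,0.002]
  ],
  "fingers": [0,0,0,0,0]
}}

```text
clock: 20.45
position: [470.4, -165.8, 92.2]
ee_rot: [0.994, 0.086, 0.059, 0.013]
contact_force: [0.3, 0.2, -0.1]
gripper_width: 0.4
```

>>> {"api": "servo_tool", "payload": {
  "turn": [
    [0,0,0],
    [0,0.04,0],
    [0,0.04,0],
    [0,0.04,0],
    [0,0,0]
  ],
  "dp": [
    [0,0,0.04],
    [0,0,0.05],
    [-0.01,0,0.05],
    [-0.02,0,0],
    [0,0,0]
  ],
  "fingers": [0,0,0,0.0854,0.0854]
}}

```text
clock: 21.08
position: [432.0, -165.4, 231.1]
ee_rot: [0.996, 0.086, -0.013, 0.006]
contact_force: [0.1, 0.4, -0.1]
gripper_width: 35.5
```

```bash
python3 - <<'E'
from h import *
im=wrist();s=read_state();print(s['position'],Rot.from_quat(s['ee_rot']).as_matrix().round(3))
p=(573.9,-143.9,.140);wire(im,p);save(im,'w3.png')
E
```

```text
[ 432.92308874 -165.58619484  231.45917552] [[ 0.985  0.171 -0.023]
 [ 0.171 -0.985 -0.015]
 [-0.025  0.011 -1.   ]]
```

View pics/w3.png

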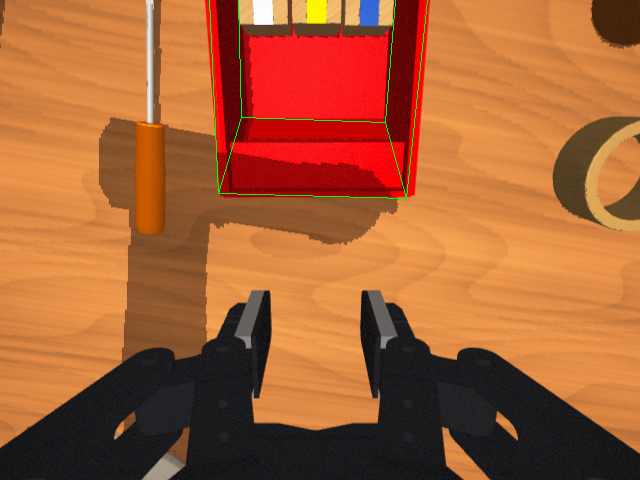

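The crate is back flat. Its lip corners are at (219,196) and (415,195) and the rims leave the top at x≈208 and 428.

```bash
python3 - <<'E'
from h import *
im=wrist()
a=px2w(im,219,196,104);b=px2w(im,415,195,104);c=px2w(im,208,0,104);d=px2w(im,428,0,104)
t=[np.arctan2(*(c-a)[[1,0]]),np.arctan2(*(d-b)[[1,0]]),np.arctan2(-(a-b)[0],(a-b)[1])]
y=np.mean(t);m=((a+b)/2)[:2];u=np.array([np.cos(y),np.sin(y)])
print(np.linalg.norm(a-b),t,y,'lip',m,'back',m+198*u)
E
```

```text
135.7993323663595 [np.float64(0.15136424412464133), np.float64(0.18528910819456879), np.float64(0.17484877752975214)] 0.17050070994965408 lip [ 453.8415132  -164.81974501] back [ 648.97049975 -131.22393266]
```

>>> {"api": "servo_tool", "payload": {
  "turn": [
    [0.01,-0.02,0],
    [0,0,0],
    [0,0,0],
    [0,0,0],
    [0,0,0]
  ],
  "dp": [
    [-0.013,-0.006,-0.03],
    [0,0,-0.045],
    [0,0,-0.045],
    [0,0,-0.03],
    [0,0,-0.008]
  ],
  "fingers": [0.0854,0.0854,0.0854,0.0854,0.0854]
}}

```text
clock: 21.8
position: [419.1, -172.0, 66.4]
ee_rot: [0.996, 0.086, -0.003, 0.002]
contact_force: [0.3, -0.1, 0.6]
gripper_width: 85.6
```

```bash
python3 - <<'E'
from h import *
s=read_state();print(s['position'],s['contact_force'],s['gripper_width'],Rot.from_quat(s['ee_rot']).as_matrix().round(3),s['joints'].round(2))
E
```

```text
[ 419.08535447 -171.96153315   66.3915308 ] [ 0.31560779 -0.12995129  0.63189283] 85.6497818210316 [[ 0.985  0.171 -0.006]
 [ 0.171 -0.985 -0.005]
 [-0.007  0.004 -1.   ]] [-0.03  0.3  -0.62  0.01 -0.65  1.76]
```

>>> {"api": "servo_tool", "payload": {
  "turn": [
    [0,0,0],
    [0,0,0],
    [0,0,0],
    [0,0,0],
    [0,0,0]
  ],
  "dp": [
    [0.006,0.001,0],
    [0.007,0.001,0],
    [0.006,0.001,0],
    [0.005,0.001,0],
    [0.003,0,0]
  ],
  "fingers": [0.0854,0.0854,0.0854,0.0854,0.0854]
}}

```text
clock: 22.42
position: [449.7, -167.8, 68.8]
ee_rot: [0.996, 0.086, -0.001, 0.003]
contact_force: [-0.2, -0.3, -0.3]
gripper_width: 85.7
```

>>> {"api": "servo_tool", "payload": {
  "turn": [
    [0,0,-0.03],
    [0,0,-0.03],
    [0,0,-0.03],
    [0,0,-0.03],
    [0,0,-0.03]
  ],
  "dp": [
    [0.008,0.002,0],
    [0.008,0.002,0],
    [0.008,0.002,0],
    [0.008,0.002,0],
    [0.008,0.002,0]
  ],
  "fingers": [0.0854,0.0854,0.0854,0.0854,0.0854]
}}

```text
clock: 23.05
position: [492.0, -157.1, 69.0]
ee_rot: [1.0, 0.006, -0.002, 0.003]
contact_force: [-0.7, 1.0, 0.9]
gripper_width: 85.3
```

```bash
python3 - <<'E'
from h import *
s=read_state();print(s['position'],s['contact_force'],s['gripper_width'],Rot.from_quat(s['ee_rot']).as_matrix().round(3),s['joints'].round(2))
E
```

```text
[ 492.04852997 -157.08732256   68.96323851] [-0.66822499  0.98926707  0.86008794] 85.30404971898162 [[ 1.     0.013 -0.004]
 [ 0.013 -1.    -0.005]
 [-0.004  0.005 -1.   ]] [ 0.01  0.39 -0.47  0.01 -0.72  1.57]
```

```bash
python3 - <<'E'
from h import *
a=get_image('scene');save(a,'s3.png');b=get_image('side');save(b,'b3.png')
A=cv2.resize(cv2.imread('pics/s3.png')[190:340,180:330],(450,450),interpolation=2)
B=cv2.resize(cv2.imread('pics/b3.png')[140:260,280:400],(350,350),interpolation=2);B=cv2.copyMakeBorder(B,0,100,0,0,0)
cv2.imwrite('pics/s3c.png',np.hstack([A,B]))
E
```

```text
(no output)
```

View pics/s3c.png

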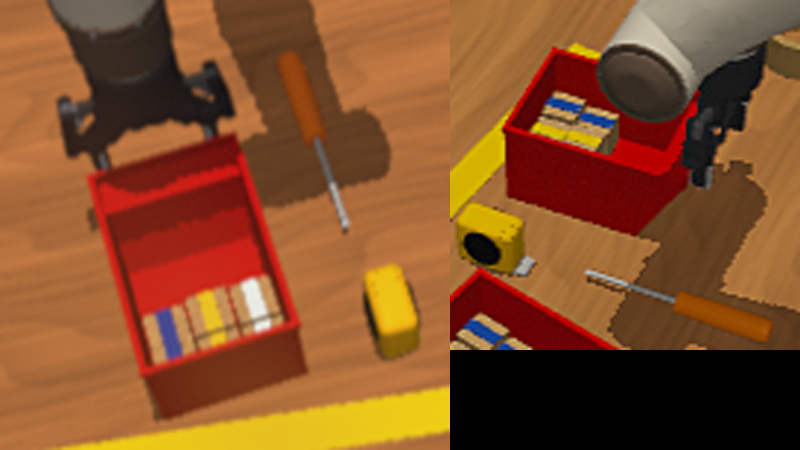

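The crate is being pushed by both fingers. Its rim is at crop (92,177),(240,137),(298,320),(148,372), with the back bottom at (158,418) and (305,370).

```bash
cat > fit.py <<'E'
from h import *
def fit(im,pts,off,k,guess):
    V=[[-123,-65,104],[-123,65,104],[75,65,104],[75,-65,104],[75,-65,0],[75,65,0]]
    f=lambda p:np.concatenate([w2px(im,P(*p,l))-[off[0]+u/k,off[1]+v/k] for l,(u,v) in zip(V,pts)])
    r=least_squares(f,guess,x_scale=[100,100,1]);p=r.x;print(p.round(3),r.fun.round(1))
    b=np.array(P(*p,[75,0,0]));print('lip',np.round(P(*p,[-123,0,104]),1),'back',b.round(1))
    n=np.array([np.cos(-.1142),np.sin(-.1142)]);print('short of line centre',((np.array([761.2,7.3])-b[:2])@n).round(1),'yaw err',(p[2]+.1142).round(3))
if __name__=='__main__':
    fit(get_image('scene'),[(92,177),(240,137),(298,320),(148,372),(158,418),(305,370)],(180,190),3,[600,-150,0])
E
python3 fit.py
```

```text
[ 6.28367e+02 -1.46391e+02  4.90000e-02] [-0.2 -1.5 -1.4 -2.  -0.1  1.3 -1.7 -0.1  2.2  0.6  1.3  1.4]
lip [ 505.5 -152.4  104. ] back [ 703.3 -142.7    0. ]
short of line centre 40.5 yaw err 0.163
```

>>> {"api": "servo_tool", "payload": {
  "turn": [
    [0,0,-0.026],
    [0,0,-0.026],
    [0,0,-0.026],
    [0,0,-0.026],
    [0,0,-0.02]
  ],
  "dp": [
    [0.006,0.0005,0],
    [0.006,0.0005,0],
    [0.006,0.0005,0],
    [0.006,0.0005,0],
    [0.004,0,0]
  ],
  "fingers": [0.0854,0.0854,0.0854,0.0854,0.0854]
}}

```text
clock: 23.82
position: [520.9, -155.1, 68.8]
ee_rot: [0.998, -0.059, -0.002, 0.002]
contact_force: [-1.4, -0.2, -0.2]
gripper_width: 85.8
```

```bash
python3 - <<'E'
from h import *
a=get_image('scene');s=read_state();print(s['position'],s['contact_force'],Rot.from_quat(s['ee_rot']).as_matrix()[:2,0].round(3))
save(a,'s4.png')
cv2.imwrite('pics/s4c.png',cv2.resize(cv2.imread('pics/s4.png')[200:350,180:330],(600,600),interpolation=2))
E
```

```text
[ 521.61488139 -155.15045011   68.88629508] [ 1.08672815 -0.01684069 -0.51059549] [ 0.993 -0.118]
```

View pics/s4c.png

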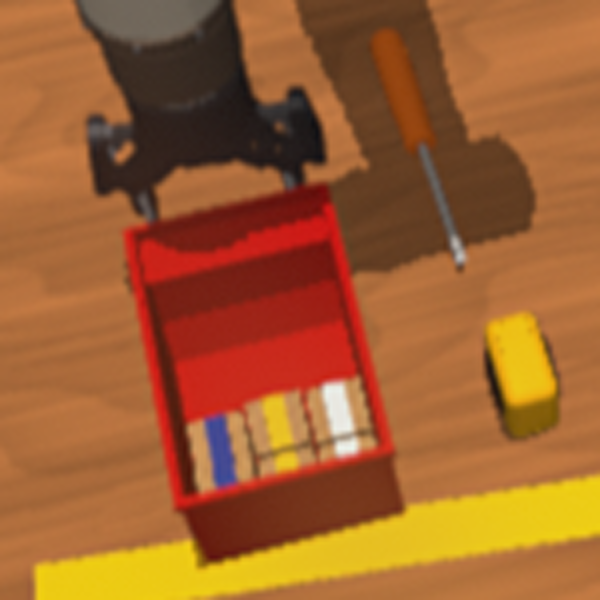

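The back bottom edge runs from crop (203,562) to (405,512), already on the tape's near part but not yet square to it.

```bash
python3 - <<'E'
from fit import *
im=get_image('scene')
fit(im,[(127,232),(328,187),(394,455),(178,508),(203,562),(405,512)],(180,200),4,[600,-150,0])
n=np.array([np.cos(-.1142),np.sin(-.1142)])
a=px2w(im,180+203/4,200+562/4);b=px2w(im,180+405/4,200+512/4);print(a,b,np.linalg.norm(a-b),np.arctan2(-(b-a)[0],(b-a)[1]),[(np.array([761.2,7.3])-q[:2])@n for q in (a,b)])
for u,v in [(35,565),(600,475)]: print(px2w(im,180+u/4,200+v/4))
E
```

```text
[ 6.62718e+02 -1.54902e+02 -1.50000e-02] [ 0.3 -0.9 -0.5 -1.1 -0.9 -0.5 -0.2 -0.4  1.2  1.4  0.2  1.3]
lip [ 539.7 -153.   104. ] back [ 737.7 -156.1    0. ]
short of line centre 4.7 yaw err 0.099
[ 732.07350842 -223.18999619    0.        ] [735.01096406 -90.64413996   0.        ] 132.57840190097303 -0.022158179552708223 [np.float64(2.6719880215653937), np.float64(14.857523104570296)]
[ 703.94342285 -327.46127646    0.        ]
[745.55423754  38.10798679   0.        ]
```

>>> {"api": "servo_tool", "payload": {
  "turn": [
    [0,0,0],
    [0,0,0],
    [0,0,0],
    [0,0,0],
    [0,0,0]
  ],
  "dp": [
    [0.002,0,0],
    [0.0025,0,0],
    [0.0025,0,0],
    [0.0025,-0.0005,0],
    [0.001,0,0]
  ],
  "fingers": [0.0854,0.0854,0.0854,0.0854,0.0854]
}}

```text
clock: 24.55
position: [531.7, -155.7, 68.8]
ee_rot: [0.998, -0.059, -0.003, 0.002]
contact_force: [-1.6, -0.2, 1.3]
gripper_width: 85.4
```

```bash
python3 - <<'E'
from h import *
a=get_image('scene');s=read_state();print(s['position'],s['contact_force'],Rot.from_quat(s['ee_rot']).as_matrix()[:2,0].round(3))
save(a,'s5.png')
cv2.imwrite('pics/s5c.png',cv2.resize(cv2.imread('pics/s5.png')[200:350,180:330],(600,600),interpolation=2))
E
```

```text
[ 531.8128312  -155.67430001   68.86079059] [-0.538863   -0.22874204 -0.05163621] [ 0.993 -0.117]
```

View pics/s5c.png

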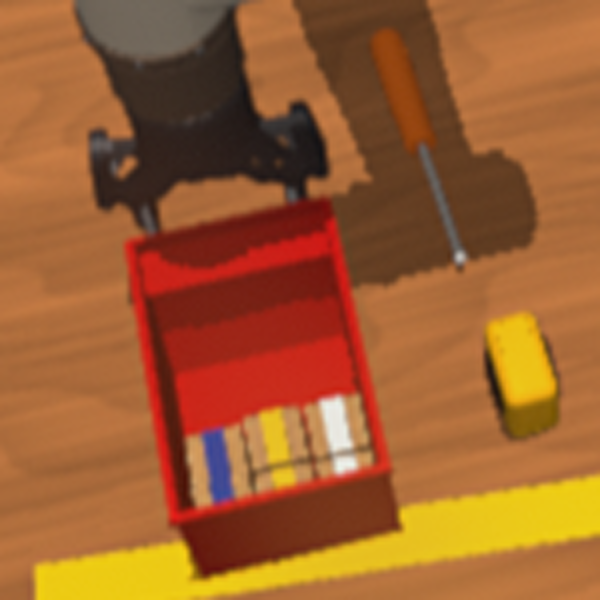

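The back edge is now at about (198,577)–(402,528) on the tape. I'll measure it from the red-to-yellow transition, column by column.

```bash
cat > edge.py <<'E'
from fit import *
im=get_image('scene');h=cv2.cvtColor(im['img'],cv2.COLOR_RGB2HSV).astype(int)
n=np.array([np.cos(-.1142),np.sin(-.1142)])
img=im['img'].astype(float);W=[]
for u in range(232,278,2):
    r=img[300:352,u,1]; d=r[2:]-r[:-2]; d=np.where((img[301:351,u,2]<75),d,0)
    # last dark-red row -> green channel jumps to yellow
    i=int(np.argmax(d[15:]))+15; k=d[i-1:i+2]; off=(k[2]-k[0])/(2*(2*k[1]-k[0]-k[2])+1e-9)
    v=301+i+off; W.append(px2w(im,u,v)[:2])
W=np.array(W);c=np.polyfit(W[:,1],W[:,0],1);res=W[:,0]-np.polyval(c,W[:,1]);g=abs(res)<4;c=np.polyfit(W[g,1],W[g,0],1)
print('yaw',-np.arctan(c[0]),'n',g.sum(),'short',[((np.array([761.2,7.3])-w)@n).round(1) for w in W[::4]],W[0].round(),W[-1].round())
E
python3 edge.py; python3 - <<'E'
from fit import *
fit(get_image('scene'),[(128,242),(331,199),(389,468),(172,522),(198,577),(402,528)],(180,200),4,[600,-150,0])
E
```

```text
yaw -0.02646625341369229 n 23 short [np.float64(-7.2), np.float64(-5.3), np.float64(-4.0), np.float64(-2.0), np.float64(0.2), np.float64(2.0)] [ 742. -222.] [ 745. -107.]
[ 6.71279e+02 -1.58083e+02 -3.30000e-02] [ 0.2 -0.9 -0.8 -1.  -0.6  0.3  0.  -0.6  1.2  0.8  0.1  1.2]
lip [ 548.3 -154.   104. ] back [ 746.2 -160.6    0. ]
short of line centre -4.3 yaw err 0.081
```

Only the left finger was bearing, so the crate is about 0.085 rad short of square, while its back edge is within ±8 mm of the tape centre. I'll square it with a sideways nudge (+y) at the front right corner, so the back edge stays on the line.

>>> {"api": "servo_tool", "payload": {
  "turn": [
    [0,0,0],
    [0,0,0],
    [0,0,0],
    [0,0,0],
    [0,0,0]
  ],
  "dp": [
    [-0.02,0,0],
    [-0.01,0,0.03],
    [0,0,0.045],
    [0,-0.035,0.02],
    [0.02,-0.04,0]
  ],
  "fingers": [0.0854,0.0854,0.0854,0,0]
}}

```text
clock: 25.32
position: [522.4, -230.8, 168.2]
ee_rot: [0.998, -0.056, 0.0, 0.003]
contact_force: [1.0, -0.0, 0.3]
gripper_width: 51.7
```

>>> {"api": "servo_tool", "payload": {
  "turn": [
    [0,0,0],
    [0,0,0],
    [0,0,0],
    [0,0,0],
    [0,0,0]
  ],
  "dp": [
    [0.035,-0.04,0],
    [0.03,-0.003,0],
    [0,0,0],
    [0,0,0],
    [0,0,0]
  ],
  "fingers": [0,0,0,0,0]
}}

```text
clock: 25.95
position: [589.7, -278.0, 168.8]
ee_rot: [0.998, -0.058, 0.003, 0.004]
contact_force: [-0.2, 0.7, 0.8]
gripper_width: 0.3
```

```bash
python3 edge.py; python3 - <<'E'
from h import *
im=wrist();s=read_state();print(s['position'],s['gripper_width'],s['contact_force'])
p=(671.3,-158.1,-.033);wire(im,p);save(im,'w5.png')
E
```

```text
yaw -0.0263977883625911 n 23 short [np.float64(-7.2), np.float64(-5.3), np.float64(-4.0), np.float64(-2.0), np.float64(0.3), np.float64(1.9)] [ 742. -222.] [ 745. -107.]
[ 589.77156805 -277.96308651  169.01571001] 0.1832222746304132 [ 0.28857198 -1.03020488 -1.06768308]
```

>>> {"api": "servo_tool", "payload": {
  "turn": [
    [0,0,0],
    [0,0,0],
    [0,0,0],
    [0,0,0],
    [0,0,0]
  ],
  "dp": [
    [-0.025,0,-0.02],
    [0,0,-0.04],
    [0,0,-0.03],
    [0,0,-0.01],
    [0,0,0]
  ],
  "fingers": [0,0,0,0,0]
}}

```text
clock: 26.68
position: [564.1, -277.2, 70.5]
ee_rot: [0.998, -0.057, 0.006, 0.004]
contact_force: [0.1, -0.4, 1.3]
gripper_width: -0.1
```

>>> {"api": "servo_tool", "payload": {
  "turn": [
    [0,0,0],
    [0,0,0],
    [0,0,0],
    [0,0,0],
    [0,0,0]
  ],
  "dp": [
    [0,0.008,0],
    [0,0.008,0],
    [0,0.006,0],
    [0,0.004,0],
    [0,0.002,0]
  ],
  "fingers": [0,0,0,0,0]
}}

```text
clock: 27.3
position: [566.7, -247.3, 74.7]
ee_rot: [0.998, -0.056, 0.01, 0.005]
contact_force: [-0.2, 0.1, 0.3]
gripper_width: -0.1
```

>>> {"api": "servo_tool", "payload": {
  "turn": [
    [0,0,0],
    [0,0,0],
    [0,0,0],
    [0,0,0],
    [0,0,0]
  ],
  "dp": [
    [0,0.004,-0.001],
    [0,0.004,-0.001],
    [0,0.004,-0.001],
    [0,0.004,-0.001],
    [0,0.003,-0.001]
  ],
  "fingers": [0,0,0,0,0]
}}

```text
clock: 27.92
position: [566.5, -227.4, 69.2]
ee_rot: [0.998, -0.057, 0.009, 0.005]
contact_force: [0.4, -0.4, 1.1]
gripper_width: -0.0
```

```bash
python3 edge.py
```

```text
yaw -0.07151930904636328 n 23 short [np.float64(-5.0), np.float64(-3.4), np.float64(-3.9), np.float64(-2.2), np.float64(-0.7), np.float64(-0.8)] [ 740. -221.] [ 748. -108.]
```

>>> {"api": "servo_tool", "payload": {
  "turn": [
    [0,0,0],
    [0,0,0],
    [0,0,0],
    [0,0,0],
    [0,0,0]
  ],
  "dp": [
    [0,0.002,0],
    [0,0.002,0],
    [0,0.002,0],
    [0,0.001,0],
    [0,0,0]
  ],
  "fingers": [0,0,0,0,0]
}}

```text
clock: 28.6
position: [566.2, -219.7, 69.0]
ee_rot: [0.998, -0.057, 0.009, 0.005]
contact_force: [0.3, 0.7, 0.2]
gripper_width: -0.2
```

```bash
python3 edge.py
```

```text
yaw -0.11987457175134457 n 23 short [np.float64(-2.5), np.float64(-3.3), np.float64(-4.0), np.float64(-3.5), np.float64(-3.2), np.float64(-3.8)] [ 738. -221.] [ 751. -108.]
```

Square to 0.006 rad, with the back edge about 3 mm past the tape centre. I'll take the hand away and do a final check.

>>> {"api": "servo_tool", "payload": {
  "turn": [
    [0,0,0],
    [0,0,0],
    [0,0,0],
    [0,0,0],
    [0,0,0]
  ],
  "dp": [
    [0,-0.015,0],
    [0,-0.02,0],
    [0,-0.015,0.03],
    [-0.02,0,0.05],
    [-0.04,0,0.05]
  ],
  "fingers": [0,0,0,0,0]
}}

```text
clock: 29.28
position: [504.8, -275.9, 195.9]
ee_rot: [0.998, -0.058, 0.004, 0.005]
contact_force: [0.1, -0.6, 1.3]
gripper_width: 0.0
```

>>> {"api": "servo_tool", "payload": {
  "turn": [
    [0,0,0],
    [0,0,0],
    [0,0,0],
    [0,0,0],
    [0,0,0]
  ],
  "dp": [
    [-0.05,0,0.03],
    [-0.05,0,0],
    [0,0,0],
    [0,0,0],
    [0,0,0]
  ],
  "fingers": [0,0,0,0,0]
}}

```text
clock: 29.9
position: [402.4, -281.9, 232.7]
ee_rot: [0.998, -0.061, 0.011, 0.007]
contact_force: [-0.0, -0.5, -0.1]
gripper_width: 0.3
```

```bash
python3 edge.py; python3 - <<'E'
from h import *
a=get_image('scene');save(a,'f.png');s=read_state();print(s['clock'],s['joint_vel'].round(3))
cv2.imwrite('pics/fc.png',cv2.resize(cv2.imread('pics/f.png')[150:370,110:510],(800,440),interpolation=2))
E
```

```text
yaw -0.12020236795974559 n 23 short [np.float64(-2.5), np.float64(-3.3), np.float64(-4.0), np.float64(-3.5), np.float64(-3.2), np.float64(-3.8)] [ 738. -221.] [ 751. -108.]
30.0 [ 0.005 -0.    -0.007 -0.001 -0.001 -0.003]
```

View pics/fc.png

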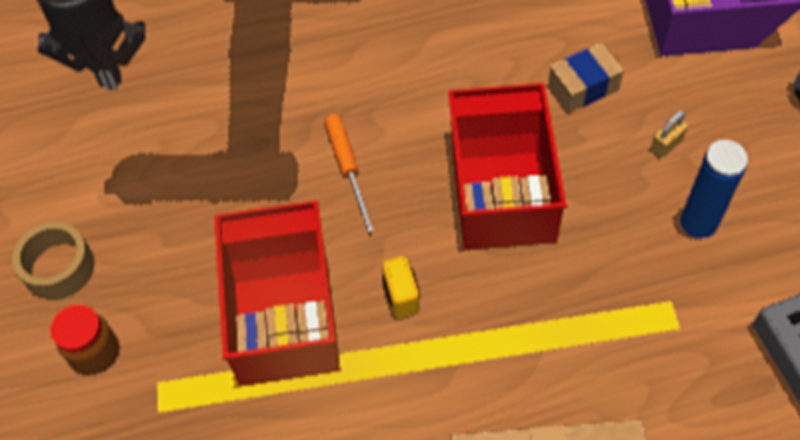

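```bash
python3 -c "from bench import *;print(job_done())"
```

```text
the job is handed in; nothing more can be done
None
```

The stamped crate turned out to be the right-hand one. It now sits with its back edge on the yellow dispatch line, the hand is away, and the job is handed in at about 30 s.

- **Checks:** I tipped the left crate fully up, held it for over a second and let it down, then did the same with the right.
    - **Left:** showed only a plain dark red underside.
    - **Right:** showed a white strip, and the stamp detector scored 0.96 on it. The scene camera sees a tipped underside only as a strip a few pixels high, so I never saw the ring or tick itself.
- **Push:** I pushed the right crate back by its front lip. Near the end only the left finger was bearing, which left it about 0.09 rad off square, so I squared it with a sideways nudge at the front right corner.
- **Final position:** The back edge lies about 3 mm past the tape's centre (the tape is 40 mm wide). It is square to the line within about 0.006 rad, and this was unchanged after the hand withdrew.
- **Other goods:** None of them looks moved in the last picture.

**Left crate moved slightly:** comparing pictures by eye, it came down about 5 to 8 mm nearer the robot than it started. I did not correct that.

**Forces:** The highest force in the readings was about 54 N at the wrist, at the end of the right crate's tip.

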